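Pin the drilled rail, then draw the clamp up three clicks and hold

TASK

Drop the two brass-headed locating pins from the pin stand into the two bores of the drilled rail, one in each and fully down. Then pull the clamp's upright black handle round towards the robot by exactly three clicks of the ratchet, no further, and finish while still holding the handle there: the catch does not lock and the lever springs back if let go. Leave the red-headed gauge pin, the glue bottle, the hammer and the wood offcut where they are.

Things in the scene. Friction and masses are not known exactly. Their poses are not given: they have to be found in the camera images.
- pin_a_mid (a point): Half-way up a locating pin: steel shank 12 mm in diameter, 57 mm long, foot tapered over 8 mm, and above it a brass head 20 mm in diameter, 21 mm tall; 78 mm overall, 60 g. The point is 39 mm above the foot; the head's middle is 28.5 mm above the point. It stands in one of the stand's three holes, its foot 10 mm above the bench. z axis: up along the pin.
- pin_b_mid (a point): The same point of the second locating pin, which is identical. Either pin may go into either bore.
- gauge_pin_mid (a point): The same point of a gauge pin of the same size with a red plastic head, in another hole of the stand. Not to be used.
- stand: Fixed dark wooden block, 60 x 170 x 30 mm, with three holes in a row along its y axis, 55 mm apart, the middle one at its centre. Origin at the centre of its underside. The pins swap holes from start to start.
- bore_1 (a point): Centre of the mouth of the first bore, on top of the light wooden rail (45 mm along the jig's x, 180 mm along its y), 52 mm above the bench. The bore is 15 mm wide with a chamfered mouth, 40 mm deep; a pin fully down has its head's underside 17 mm above the rail and its half-way point 1 mm below the mouth. Axes as the jig's.
- bore_2 (a point): Mouth of the second bore, the same, 80 mm from the first along the jig's +y.
- jig: Fixed clamping jig: grey base plate (260 x 260 x 12 mm) with the rail, a fence behind it, and the ratchet clamp in front of it. Origin on the bench near the middle of the base, z up; its x axis points away from the robot when its yaw is 0.
- pivot (a point): Point on the vertical axis of the clamp lever, at the height of the handle's middle (80 mm above the bench).
- handle (a point): Upright black round post, 24 mm in diameter, 46 to 104 mm above the bench, at the end of the red lever. The point is half-way up, 80 mm above the bench, 140 mm from the pivot's axis. z axis up. Pulled, it goes clockwise about the pivot seen from above, towards the robot. Room for fingers all round. It turns with the lever.
- lever (a joint): Lever angle, rad: 0 at its rest stop, growing clockwise from above; far stop 1.4. A sprung pawl rides over studs centred at 0.25, 0.50, 0.75, 1.00, 1.25: each is one click; the pull at the handle rises about 4 N up the stud and falls 4 to 9 N behind it. Three clicks: from 0.75 to 1.00, notch middle 0.875. The return spring pulls 7 N at the handle at 0, 10 N at the third notch, and beats the pawl.
- glue: White glue bottle with an orange cap, 60 mm in diameter and 150 mm tall, standing on the bench; origin at the centre of its underside. Bystander.
- mallet: Hammer lying on the bench to the robot's right, about 0.3 m long; origin under its middle. Bystander.
- offcut: Wood offcut, 70 x 50 x 30 mm, on the bench beyond the jig; origin at the centre of its underside. Bystander.
There are look-alikes about, which are no part of the job. Leave any green look-alike of the part that bears pin_b_mid alone. What is shaped like the part that bears pin_a_mid but purple is not meant.

How it is judged (in metres and radians):
On the way, in this order (a step that is already met when the one before it is completed fails the run):
1. both brass-headed pins fully down in the bores, one in each, and let go, the lever not yet advanced to its first click (((horizontal distance between pin_a_mid and bore_1 below 0.005 m and z of pin_a_mid in the frame of bore_1 below 0.004 m and angle between each of pin_a_mid, pin_b_mid's own z axis and vertical below 0.1 rad and horizontal distance between pin_b_mid and bore_2 below 0.005 m and z of pin_b_mid in the frame of bore_2 below 0.004 m) or (horizontal distance between pin_a_mid and bore_2 below 0.005 m and z of pin_a_mid in the frame of bore_2 below 0.004 m and angle between each of pin_a_mid, pin_b_mid's own z axis and vertical below 0.1 rad and horizontal distance between pin_b_mid and bore_1 below 0.005 m and z of pin_b_mid in the frame of bore_1 below 0.004 m)) and value of joint lever below 0.24 rad and contact force between the fingers and pin_a below 0.1 N and contact force between the fingers and pin_b below 0.1 N), for 0.2 s.
2. the lever drawn past its third click by the handle (value of joint lever above 0.77 rad and contact force between the fingers and lever above 2 N), for 0.2 s.
At the end, for the whole second after the job is handed in: Both brass-headed pins upright and fully down in the bores (within 5 mm of the bore's axis and of full depth), one in each; the lever at rest in the third notch, between 0.77 and 0.98 rad, with the fingers pressing on the lever or its handle with more than 2 N (all of step 2 and ((horizontal distance between pin_a_mid and bore_1 below 0.005 m and z of pin_a_mid in the frame of bore_1 below 0.004 m and angle between each of pin_a_mid, pin_b_mid's own z axis and vertical below 0.1 rad and horizontal distance between pin_b_mid and bore_2 below 0.005 m and z of pin_b_mid in the frame of bore_2 below 0.004 m) or (horizontal distance between pin_a_mid and bore_2 below 0.005 m and z of pin_a_mid in the frame of bore_2 below 0.004 m and angle between each of pin_a_mid, pin_b_mid's own z axis and vertical below 0.1 rad and horizontal distance between pin_b_mid and bore_1 below 0.005 m and z of pin_b_mid in the frame of bore_1 below 0.004 m)) and value of joint lever below 0.98 rad and velocity of joint lever between -0.1 and 0.1 rad/s); the arm keeps its last pose, push and grip.
It fails at once if the lever pulled past its fourth click (value of joint lever above 1 rad).
It fails at once if the glue bottle shifted by more than 30 mm (distance of glue from where it was at the start of the episode above 0.03 m).
It fails at once if the hammer shifted by more than 30 mm (distance of mallet from where it was at the start of the episode above 0.03 m).
It fails at once if the wood offcut shifted by more than 30 mm (distance of offcut from where it was at the start of the episode above 0.03 m).
It fails at once if the gauge pin shifted by more than 20 mm (distance of gauge_pin_mid from where it was at the start of the episode above 0.02 m).
It also fails if it takes over 72 s, if anything falls off the work surface, if the arm or the gripper's body presses on something with over 40 N, if the wrist force passes 120 N, or if a joint passes its speed limit or range.

ROBOT

A 6-joint arm with a two-finger parallel gripper is mounted at the origin on the work surface. World frame = base frame: x ahead of the robot, y to its left, z up, the work surface at z = 0. Lengths are in m, angles in degrees, forces in N, time in s.
With the tool pointing down it reaches from about 0.375 to 0.9 m from the base axis. Payload 3.1 kg.
Tool frame: the origin (TCP) lies at the very end of the fingers, on their centre line; the grasp point (between the pads) lies 19 mm behind it (bot.hold_point_z is the z of the grasp point in the tool frame, in m); z points along the fingers, y is the line along which they close (so a half turn about z gives the same grasp; the last joint's range is limited). The gripper opens to 87 mm and grips with 3 to 60 N. Pads are 19 mm wide; open, the fingers measure 117 mm over their backs; the gripper's body (75 mm by 190 mm) begins 51 mm behind the grasp point.
Start: joints at [59.845, 30.224, 82.088, -0, 67.689, -10.227], TCP at [0.213, 0.588, 0.223] pointing down, gripper open.
Joint ranges: [-176.69, 176.69], [-43.24, 126.21], [12.49, 139.97], [-82, 262], [0, 151.66], [-163.58, 163.58]. Speed limits (degrees/s): [159.86, 159.86, 180, 180, 180, 180].

INTERFACE

Orientations are given as a 3x3 rotation matrix whose columns are the frame's x, y, z axes.
In Python, from rig import bot, capture, camera_model gives the robot as it stands.
- The arm moves only by the tool apply_moves, never from a script. Its argument "plan" is text: rows parted by semicolons, each of 6 numbers parted by spaces: the shift along the tool's x, y, z in units of 0.05 m (1.0 is 0.05 m), then the turn, a rotation vector about the tool's x, y, z in units of 360 degrees (1.0 is 360 degrees). In form: dx dy dz ax ay az; .... A call has 1 to 10 rows; each row shifts and turns the commanded pose from where the row before left it, along the tool's axes as they then stand; what a row does not reach is not made up. A row lasts 1/12 s, in which the tool goes at most 41.7 mm and 7.16 degrees, less where a joint would pass 70% of its speed; a pose out of reach is approached as far as the arm can. A call with a number of a shift or a turn outside -1 to 1 is refused whole. A call with a gripper value outside its range is refused whole. "gripper" is the gripper command: -1 is shut, 1 is fully open, values between are in proportion, set as the call begins (left out, the last holds). The fingers move at their own pace and stop on an object; the grip force is fixed at half the most. Time passes only in rows, so rows that do not move let the fingers close. It gives the time, the measured TCP pose, the force, the opening and the grip force at its end, in the units of the state.
- bot.read_state(): the state, without advancing time (a new reading comes with each control period).
- capture(name): name is "scene" or "side" or "wrist"; returns the picture (420x560x3 uint8, red, green, blue); there is no depth.
- camera_model(name): a dict with "vertical_fov" (degrees; the focal length in pixels is half the picture's height over the tangent of half this angle, whatever the lens; pixels are square), "cx", "cy" (the principal point, pixels), "position" and "rotation" of the camera in the world; the wrist camera has in their place "hand_eye" (4x4, takes a point from camera to tool coordinates, whose origin is the TCP and whose axes are the flange's). Camera axes: x right, y down, z forward; pixel columns grow to the right and rows downward; lengths in m; the calibration is good to about 2 mm. A picture is of the moment at which its call begins: read the wrist's pose just before it. camera_model takes no time and is no camera call.
- bot.hand_in(): hands the job in; it is judged then, once.
The state is a dict: "time_s": time; "joint_positions": joint angles; "qvel": joint speeds; "tau": joint torques, N m; "position": TCP position; "tcp_rot": TCP orientation; "force": force on the tool from outside, world axes, zero at the start; "moment": the same for the moment, N m; "opening": opening from 0.0 (shut) to 1.0 (fully open); "grasp_force": force on a finger pad.
Only numpy, scipy, OpenCV 4.12 (cv2) and the standard library are available. Lean on these libraries where they do the work, as an engineer would, in place of code of your own. Each camera call takes 0.05 s, during which the arm holds its last target. There are 200 camera calls.

## Working session

There is one attempt and no reset: what is moved stays moved. The work goes in short steps, Python scripts to look and compute and a tool call to move; the robot and the scene stay as the last step left them, time stands still between calls to the robot, and variables do not carry over. Pictures are saved under pics/ and viewed, at most 10 in all, crops included, and the job is handed in when it is done.

Besides the shell and the picture viewer there is one more tool, called after "Emit:" by a JSON object that holds its "fn" and its "kwargs", one argument or row to a line. apply_moves: Moves the arm, as the interface text tells. Its arguments: {"type":"object","properties":{"plan":{"type":"string"},"gripper":{"type":"number"}},"required":["plan"]}

```bash
ls; mkdir -p pics
python3 - <<'E'
from rig import bot, capture, camera_model
import cv2, numpy as np
for n in ["scene","side","wrist"]:
    im=capture(n); cv2.imwrite(f"pics/{n}0.png",im[:,:,::-1]); 
    m=camera_model(n); print(n,{k:np.round(np.array(v),4).tolist() for k,v in m.items()})
s=bot.read_state(); print({k:np.round(v,4).tolist() for k,v in s.items()})
E
```

```text
pics
scene {'vertical_fov': 47.6348, 'cx': 280.0201, 'cy': 206.6541, 'position': [1.4621, 0.2003, 0.9624], 'rotation': [[-0.2691, 0.6746, -0.6874], [0.963, 0.1802, -0.2002], [-0.0111, -0.7159, -0.6981]]}
side {'vertical_fov': 56.6498, 'cx': 279.4531, 'cy': 213.852, 'position': [0.3569, 0.7684, 0.6078], 'rotation': [[-0.9655, -0.1505, 0.2124], [-0.2601, 0.5204, -0.8133], [0.0119, -0.8405, -0.5416]]}
wrist {'vertical_fov': 64.7645, 'cx': 283.3694, 'cy': 207.36, 'hand_eye': [[-0.0008, -0.9538, -0.3004, 0.0843], [1.0, -0.0008, -0.0001, -0.0004], [-0.0001, -0.3004, 0.9538, -0.1626], [0.0, 0.0, 0.0, 1.0]]}
{'time_s': 0.15, 'joint_positions': [59.8452, 30.2659, 82.1406, -0.0001, 67.6891, -10.2287], 'qvel': [-0.0817, -0.122, -0.2317, 0.053, -0.2931, -0.0253], 'tau': [0.0006, -44.043, -17.6842, 0.0633, 0.0553, -0.0001], 'position': [0.2127, 0.5871, 0.2218], 'tcp_rot': [[-0.9401, 0.3408, -0.0008], [0.3408, 0.9401, -0.0014], [0.0003, -0.0016, -1.0]], 'force': [-0.2055, 0.4496, -1.2359], 'moment': [0.0137, -0.0381, -0.0141], 'grasp_force': 0.0, 'opening': 0.9992}
```

View pics/scene0.png

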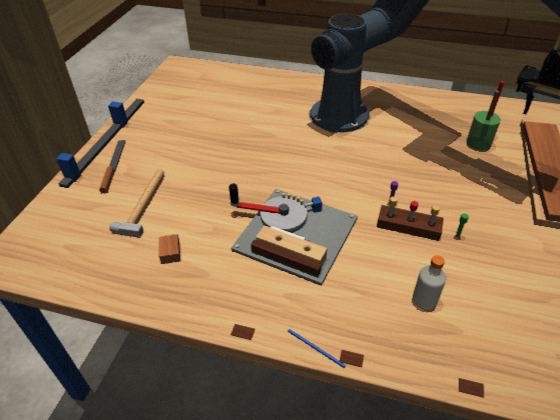

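View pics/side0.png

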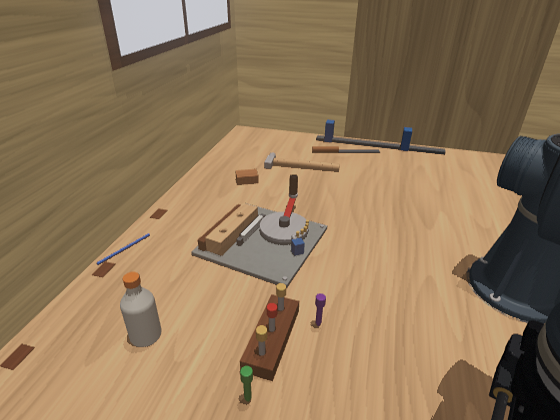

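The scene view shows the stand at about (410,222). Candidates in it are brass heads (393,202) and (435,211), the red gauge (414,205), a purple look-alike (394,187) outside the stand and a green one (463,218) outside it. I choose the two brass heads. The rail bores are at (279,238) and (307,247), the handle at (234,194) and the pivot at (284,209). In the side view the heads are at (281,288) and (262,331), the handle at (293,186).

```bash
cat > h.py <<'E'
from rig import bot, capture, camera_model
import cv2, numpy as np
def cam(n,s=None):
    m=camera_model(n); f=210/np.tan(np.radians(m["vertical_fov"]/2))
    if n=="wrist":
        T=np.array(m["hand_eye"]); R=np.array(s["tcp_rot"]); return f,m["cx"],m["cy"],R@T[:3,3]+s["position"],R@T[:3,:3]
    return f,m["cx"],m["cy"],np.array(m["position"]),np.array(m["rotation"])
def ray(c,u,v):
    f,cx,cy,p,R=c; d=R@np.array([(u-cx)/f,(v-cy)/f,1.]); return p,d/np.linalg.norm(d)
def plane(c,u,v,z):
    p,d=ray(c,u,v); return p+d*(z-p[2])/d[2]
def tri(rays):
    A=sum(np.eye(3)-np.outer(d,d) for p,d in rays); b=sum((np.eye(3)-np.outer(d,d))@p for p,d in rays)
    return np.linalg.solve(A,b)
def proj(c,X):
    f,cx,cy,p,R=c; q=R.T@(np.array(X)-p); return np.array([cx+f*q[0]/q[2],cy+f*q[1]/q[2]])
E
python3 - <<'E'
from h import *
a=cv2.imread("pics/scene0.png"); b=cv2.imread("pics/side0.png")
c1=cv2.resize(a[170:280,215:365],None,fx=2.6,fy=2.6,interpolation=cv2.INTER_CUBIC)
c2=cv2.resize(a[170:245,370:480],(390,286),interpolation=cv2.INTER_CUBIC)
d1=cv2.resize(b[165:280,190:340],(390,299),interpolation=cv2.INTER_CUBIC)
d2=cv2.resize(b[275:410,225:345],(390,299),interpolation=cv2.INTER_CUBIC)
o=np.zeros((600,790,3),np.uint8);o[:286,:390]=c1[:286];o[:286,400:790]=c2;o[300:599,:390]=d1;o[300:599,400:790]=d2
cv2.imwrite("pics/crop0.png",o)
S=cam("scene");D=cam("side")
for n,(p,q) in dict(headA=((393,202),(281,288)),headB=((435,211),(262,331)),red=((414,205),(271.5,310)),purple=((394,187),(320,299))).items():
    X=tri([ray(S,*p),ray(D,*q)]); print(n,X.round(3),proj(S,X)-p,proj(D,X)-q)
for z,u,v in ((.052,279,238),(.052,307,247),(.105,234,186)): print(plane(S,u,v,z).round(3))
for z,u,v in ((.052,240,213),(.052,223,230),(.105,293,177)): print(plane(D,u,v,z).round(3))
E
```

```text
headA [0.494 0.233 0.079] [-0.56784783 -0.91720511] [-1.01209753  1.11325751]
headB [0.499 0.342 0.078] [-0.79686281 -1.03030669] [-1.39752682  1.4722049 ]
red [0.494 0.289 0.079] [-0.02785942 -0.03995732] [-0.04879942  0.05288393]
purple [0.417 0.229 0.066] [-0.57542004 -1.01477497] [-1.12936961  1.2950284 ]
[ 0.677 -0.032  0.052]
[0.688 0.044 0.052]
[ 0.573 -0.187  0.105]
[ 0.676 -0.041  0.052]
[0.69  0.043 0.052]
[ 0.567 -0.181  0.105]
```

View pics/crop0.png

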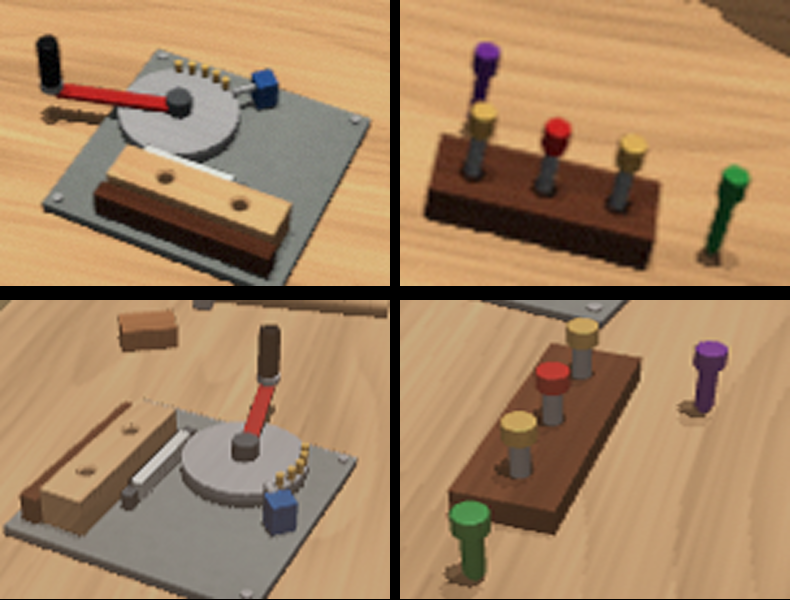

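The crops confirm it: in the stand, brass, red, brass; the purple and green pins stand outside it. Now I hover over the stand's middle for a close wrist view.

Emit:
{"fn": "apply_moves", "kwargs": {
  "plan": "-0.7 -0.35 0.03 0 0 0;-0.7 -0.35 0.03 0 0 0;-0.7 -0.35 0.03 0 0 0;-0.7 -0.35 0.03 0 0 0;-0.7 -0.35 0.03 0 0 0;-0.7 -0.35 0.03 0 0 0;-0.7 -0.35 0.03 0 0 0;-0.7 -0.35 0.03 0 0 0;-0.7 -0.35 0.03 0 0 0;-0.7 -0.35 0.03 0 0 0",
  "gripper": -0.15
}}

```text
time_s: 0.98
position: [0.4833, 0.3021, 0.2073]
tcp_rot: [[-0.94, 0.341, -0.0], [0.341, 0.94, -0.0], [0.0, -0.0, -1.0]]
force: [1.0, 0.9, 0.1]
opening: 0.437
grasp_force: 0.0
```

Emit:
{"fn": "apply_moves", "kwargs": {
  "plan": "-0.34 -0.2 0 0 0 -0.016;0 0 0 0 0 -0.016;0 0 0 0 0 0;0 0 0 0 0 0"
}}

```text
time_s: 1.32
position: [0.4947, 0.2883, 0.2072]
tcp_rot: [[-0.989, 0.15, -0.001], [0.15, 0.989, -0.0], [0.001, -0.0, -1.0]]
force: [-0.1, 0.4, 0.1]
opening: 0.427
grasp_force: 0.0
```

Run:
```python
from h import *
s=bot.read_state(); im=capture("wrist"); cv2.imwrite("pics/w1.png",im[:,:,::-1]); np.save("s1.npy",s,allow_pickle=True)
print(np.round(s["position"],4),np.round(s["tcp_rot"],3).tolist(),np.round(s["joint_positions"],1),s["opening"])
c=cam("wrist",s)
for X in ([.494,.233,.088],[.494,.289,.088],[.499,.342,.088]): print(proj(c,X).round())
```

```text
[0.4947 0.2883 0.2072] [[-0.989, 0.15, -0.001], [0.15, 0.989, -0.0], [0.001, -0.0, -1.0]] [ 19.   27.3  90.7   0.   62.1 -62.4] 0.4270554111801749
[222. 211.]
[284. 202.]
[344. 199.]
```

View pics/w1.png

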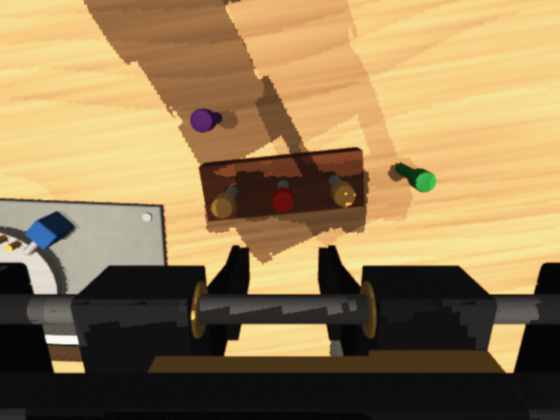

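The wrist view shows brass heads at (222,204) and (343,193), red between at (283,198), and green and purple outside the stand. Next I measure the heads by mask.

```bash
cat >> h.py <<'E'
def heads(im,c,boxes,z):
    hsv=cv2.cvtColor(im,cv2.COLOR_RGB2HSV); out=[]
    for (u,v,r,lo,hi) in boxes:
        m=cv2.inRange(hsv,lo,hi); k=np.zeros_like(m); k[v-r:v+r,u-r:u+r]=m[v-r:v+r,u-r:u+r]
        n,l,st,ce=cv2.connectedComponentsWithStats(k); i=1+np.argmax(st[1:,4]); 
        ct=max(cv2.findContours((l==i).astype(np.uint8),cv2.RETR_EXTERNAL,cv2.CHAIN_APPROX_NONE)[0],key=cv2.contourArea)
        (cu,cv_),R=cv2.minEnclosingCircle(ct)
        out.append((ce[i].round(1),st[i].tolist(),(round(cu,1),round(cv_,1),round(R,1)),plane(c,*ce[i],z).round(4)))
    return out
E
python3 - <<'E'
from h import *
s=np.load("s1.npy",allow_pickle=True).item(); im=cv2.imread("pics/w1.png")[:,:,::-1].copy(); c=cam("wrist",s)
hsv=cv2.cvtColor(im,cv2.COLOR_RGB2HSV)
for p in ((204,222),(193,343),(198,283),(190,300),(175,250)): print(p,hsv[p])
br=((15,110,70),(32,255,255))
for r in heads(im,c,[(222,204,16,*br),(343,193,16,*br),(283,198,16,(0,150,60),(6,255,255))],.083): print(r)
for X in ((.49,.233),(.49,.289),(.49,.342)): 
    print(proj(c,[*X,.088]).round(1),proj(c,[*X,.067]).round(1))
E
```

```text
(204, 222) [ 17 177 118]
(193, 343) [ 17 180 125]
(198, 283) [  1 220 102]
(190, 300) [ 10 172  49]
(175, 250) [  8 168  44]
(array([222.6, 205.5]), [211, 193, 24, 26, 476], (222.1, 204.8, 13.2), array([0.4904, 0.233 , 0.083 ]))
(array([343.1, 193.6]), [332, 181, 24, 26, 476], (343.0, 193.5, 13.5), array([0.4957, 0.3421, 0.083 ]))
(array([282.4, 199.8]), [271, 187, 23, 26, 465], (282.8, 199.7, 12.8), array([0.4932, 0.2875, 0.083 ]))
[221.5 206.7] [225.4 200.2]
[283.6 197.6] [283.6 191.6]
[343.3 188.9] [339.5 183.4]
```

Emit:
{"fn": "apply_moves", "kwargs": {
  "plan": "-0.035 -0.555 0 0 0 0;-0.035 -0.555 0 0 0 0;0 0 0.7 0 0 0;0 0 0.7 0 0 0;0 0 0.6 0 0 0;0 0 0.5 0 0 0;0 0 0.3 0 0 0;0 0 0.17 0 0 0;0 0 0 0 0 0;0 0 0 0 0 0"
}}

```text
time_s: 2.2
position: [0.4902, 0.2338, 0.0593]
tcp_rot: [[-0.989, 0.146, 0.0], [0.146, 0.989, 0.0], [-0.0, 0.0, -1.0]]
force: [0.6, -0.1, -0.6]
opening: 0.425
grasp_force: 0.0
```

Emit:
{"fn": "apply_moves", "kwargs": {
  "plan": "0 0 0 0 0 0;0 0 0 0 0 0;0 0 0 0 0 0;0 0 0 0 0 0;0 0 0 0 0 0;0 0 0 0 0 0",
  "gripper": -1
}}

```text
time_s: 2.7
position: [0.4911, 0.2333, 0.0599]
tcp_rot: [[-0.989, 0.146, 0.002], [0.146, 0.989, 0.0], [-0.002, 0.001, -1.0]]
force: [-0.1, -0.1, 4.8]
opening: 0.218
grasp_force: 30.0
```

Emit:
{"fn": "apply_moves", "kwargs": {
  "plan": "0 0 -0.2 0 0 0;0 0 -0.5 0 0 0;0 0 -0.6 0 0 0;0 0 -0.6 0 0 0;0 0 -0.5 0 0 0;0 0 0 0 0 0"
}}

```text
time_s: 3.2
position: [0.4933, 0.234, 0.1844]
tcp_rot: [[-0.989, 0.146, 0.01], [0.146, 0.989, 0.002], [-0.01, 0.004, -1.0]]
force: [1.3, 0.2, -1.0]
opening: 0.215
grasp_force: 30.0
```

Emit:
{"fn": "apply_moves", "kwargs": {
  "plan": "-0.3 -0.25 0 0 0 0;-0.55 -0.5 0 0 0 0;-0.55 -0.5 0 0 0 0;-0.6 -0.52 0 0 0 0;-0.6 -0.52 0 0 0 0;-0.6 -0.52 0 0 0 0;-0.55 -0.5 0 0 0 0;-0.42 -0.41 0 0 0 0;-0.3 -0.25 0 0 0 0;0 0 0 0 0 0"
}}

```text
time_s: 4.03
position: [0.6848, -0.0004, 0.1781]
tcp_rot: [[-0.989, 0.15, 0.002], [0.15, 0.989, -0.002], [-0.002, -0.001, -1.0]]
force: [0.4, 0.3, -0.5]
opening: 0.217
grasp_force: 30.0
```

Emit:
{"fn": "apply_moves", "kwargs": {
  "plan": "0 0 0 0 0 0;0 0 0 0 0 0;0 0 0 0 0 0"
}}

```text
time_s: 4.28
position: [0.6809, 0.0055, 0.1785]
tcp_rot: [[-0.989, 0.145, -0.002], [0.145, 0.989, 0.001], [0.002, 0.0, -1.0]]
force: [-0.8, 0.1, -0.2]
opening: 0.215
grasp_force: 30.0
```

Run:
```python
from h import *
s=bot.read_state(); im=capture("wrist"); cv2.imwrite("pics/w2.png",im[:,:,::-1]); np.save("s2.npy",s,allow_pickle=True)
print(np.round(s["position"],4),np.round(s["tcp_rot"],3).tolist(),np.round(s["joint_positions"],1),s["opening"],s["grasp_force"])
c=cam("wrist",s)
for X in ([.677,-.036,.052],[.689,.0435,.052]): print(proj(c,X).round())
```

```text
[0.6809 0.0055 0.1785] [[-0.989, 0.145, -0.002], [0.145, 0.989, 0.001], [0.002, 0.0, -1.0]] [ -8.9  37.3  75.7   0.   67.2 -90.6] 0.21467409198170412 29.98996560461819
[238. 203.]
[326. 203.]
```

View pics/w2.png

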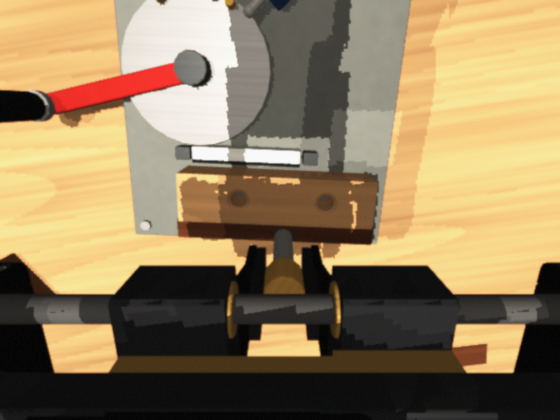

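The wrist view shows the rail with bores at about (238,198) and (325,202), the held pin's foot at about (283,235), the pivot at (190,68) and the handle at left.

Run:
```python
from h import *
s=np.load("s2.npy",allow_pickle=True).item(); im=cv2.imread("pics/w2.png"); c=cam("wrist",s)
g=cv2.cvtColor(im,cv2.COLOR_BGR2GRAY)
P=[]
for u,v in ((238,198),(325,202)):
    w=g[v-15:v+16,u-15:u+16].astype(float); bg=np.median(w); 
    m=((w<bg-22)*255).astype(np.uint8); n,l,st,ce=cv2.connectedComponentsWithStats(m)
    k=l[15,15] or 1+np.argmax(st[1:,4]); q=ce[k]+[u-15,v-15]; print(bg,g[v,u],st[k],q.round(1))
    P.append(plane(c,*q,.051)); print(P[-1].round(4))
d=P[1]-P[0]; print(np.linalg.norm(d),np.degrees(np.arctan2(d[1],d[0])))
R=np.array(s["tcp_rot"]); 
for z in (.0495,.042,.035): print("expected pin",z,proj(c,R@[0,0,z]+s["position"]).round(1))
w=im[225:260,262:304]; print(g[224:256:3,264:304:2])
```

```text
86.0 61 [  7   9  16  14 163] [237.4 198.4]
[ 0.673  -0.0358  0.051 ]
89.0 67 [  8   8  16  15 175] [325.4 202.3]
[0.6883 0.0432 0.051 ]
0.08040186918113386 79.03476266534224
expected pin 0.0495 [283.6 231.8]
expected pin 0.042 [283.6 235.9]
expected pin 0.035 [283.6 240.1]
[[ 72  74  75  74  73  77  76  78  81  81  82  84  84  85  85  85  85  84
   86  85]
 [ 28  26  28  27  26  27  27  28  28  28  28  29  27  29  31  30  31  35
   34  37]
 [ 25  26  26  25  26  26  30  44  52  57  55  50  37  28  26  26  27  28
   26  27]
 [ 27  29  28  27  25  34  52  57  59  59  58  59  57  47  25  25  28  25
   25  24]
 [ 29  29  28  28  30  44  56  58  59  59  59  58  55  53  32  27  26  25
   25  25]
 [ 47  44  45  45  44  53  55  58  58  58  60  57  56  53  38  28  28  29
   29  28]
 [124 124 125 124 117  68  56  57  59  59  59  58  55  54  81 101  90  90
   89  80]
 [119 121 121 119 111  65  55  57  58  59  59  58  57  54  74 110 110 110
  110 108]
 [ 28  89 112 113 103  60  55  58  58  59  59  58  58  55  69 110 114 114
  105  44]
 [ 16  86 114 115 106  59  56  57  58  59  59  57  56  56  66 112 117 118
  108  37]
 [ 18 108 156 173 181  64  57  55  58  59  59  58  57  54  67 164 147 138
  150  48]]
```

Emit:
{"fn": "apply_moves", "kwargs": {
  "plan": "0.02 -0.42 0 0 0 0;0.016 -0.42 0 0 0 0;0 0 0.4 0 0 0;0 0 0.5 0 0 0;0 0 0.3 0 0 0;0 0 0.17 0 0 0;0 0 0 0 0 0;0 0 0 0 0 0;0 0 0 0 0 0"
}}

```text
time_s: 5.08
position: [0.6754, -0.0368, 0.1119]
tcp_rot: [[-0.989, 0.145, 0.002], [0.145, 0.989, -0.001], [-0.002, -0.0, -1.0]]
force: [1.0, 0.7, -0.4]
opening: 0.22
grasp_force: 30.0
```

Run:
```python
from h import *
s=bot.read_state(); im=capture("wrist"); c=cam("wrist",s)
print(np.round(s["position"],4),np.round(s["force"],2)); R=np.array(s["tcp_rot"]);print(R.round(4))
print("bore",proj(c,[.673,-.0358,.052]).round(1),proj(c,[.673,-.0358,.012]).round(1),"foot",proj(c,R@[0,0,.0495]+s["position"]).round(1),"headunder",proj(c,R@[0,0,-.0075]+s["position"]).round(1),proj(c,R@[.01,0,-.0075]+s["position"]).round(1))
cv2.imwrite("pics/w3.png",cv2.resize(im[170:310,200:380,::-1],None,fx=4,fy=4,interpolation=cv2.INTER_CUBIC))
```

```text
[ 0.6754 -0.0368  0.1119] [ 1.    0.73 -0.42]
[[-9.894e-01  1.454e-01  2.400e-03]
 [ 1.454e-01  9.894e-01 -6.000e-04]
 [-2.400e-03 -2.000e-04 -1.000e+00]]
bore [284.5 222.9] [284.4 206.2] foot [283.6 231.8] headunder [283.6 272.1] [283.6 254.7]
```

View pics/w3.png

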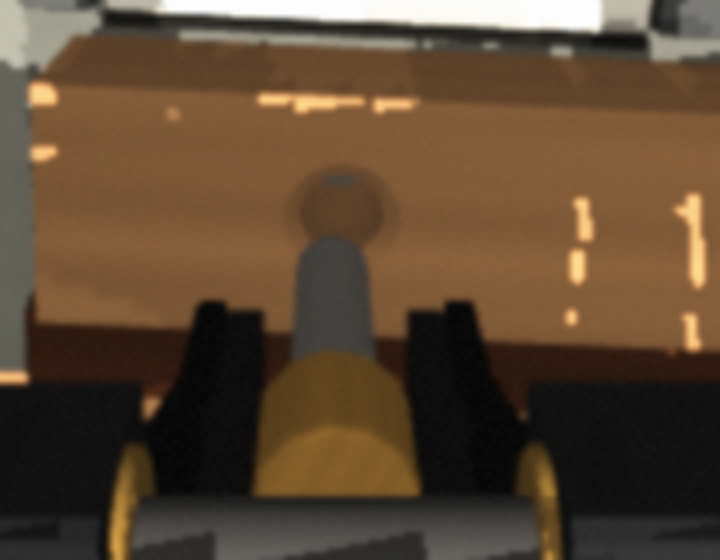

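The crop shows the chamfered mouth centred at crop (343,208) and the foot's edge at (333,237). The pin needs about 4.5 mm along tool +x and 1.6 mm along +y, then a gentle descent.

Emit:
{"fn": "apply_moves", "kwargs": {
  "plan": "0.09 0.032 0 0 0 0;0 0 0 0 0 0;0 0 0 0 0 0;0 0 0.1 0 0 0;0 0 0.1 0 0 0;0 0 0.1 0 0 0;0 0 0.05 0 0 0;0 0 0 0 0 0;0 0 0 0 0 0"
}}

```text
time_s: 5.88
position: [0.6705, -0.035, 0.0926]
tcp_rot: [[-0.989, 0.146, 0.0], [0.146, 0.989, 0.0], [-0.0, 0.0, -1.0]]
force: [1.4, -0.6, -0.9]
opening: 0.222
grasp_force: 30.0
```

Emit:
{"fn": "apply_moves", "kwargs": {
  "plan": "0 0 0.1 0 0 0;0 0 0.1 0 0 0;0 0 0.1 0 0 0;0 0 0 0 0 0;0 0 0 0 0 0"
}}

```text
time_s: 6.3
position: [0.6705, -0.0349, 0.0774]
tcp_rot: [[-0.989, 0.146, 0.0], [0.146, 0.989, 0.0], [-0.0, 0.0, -1.0]]
force: [3.2, 0.1, -2.3]
opening: 0.217
grasp_force: 30.0
```

Emit:
{"fn": "apply_moves", "kwargs": {
  "plan": "-0.016 0 0 0 0 0;0 0 0.1 0 0 0;0 0 0.1 0 0 0;0 0 0.06 0 0 0;0 0 0 0 0 0;0 0 0 0 0 0"
}}

```text
time_s: 6.8
position: [0.6711, -0.0351, 0.0645]
tcp_rot: [[-0.989, 0.146, -0.0], [0.146, 0.989, 0.0], [0.0, 0.0, -1.0]]
force: [2.4, -0.3, -2.4]
opening: 0.221
grasp_force: 30.0
```

Emit:
{"fn": "apply_moves", "kwargs": {
  "plan": "0 0 0 0 0 0;0 0 0 0 0 0;0 0 0 0 0 0;0 0 -0.3 0 0 0;0 0 -0.5 0 0 0;0 0 -0.6 0 0 0;0 0 -0.6 0 0 0;0 0 -0.4 0 0 0;0.2 0.3 0 0 0 0;0.35 0.54 0 0 0 0",
  "gripper": -0.15
}}

```text
time_s: 7.63
position: [0.6515, 0.0083, 0.1867]
tcp_rot: [[-0.989, 0.15, 0.005], [0.15, 0.989, -0.002], [-0.005, -0.001, -1.0]]
force: [-0.5, 1.5, 0.3]
opening: 0.425
grasp_force: 0.0
```

Emit:
{"fn": "apply_moves", "kwargs": {
  "plan": "0.4 0.62 0 0 0 0;0.4 0.62 0 0 0 0;0.4 0.62 0 0 0 0;0.4 0.62 0 0 0 0;0.4 0.62 0 0 0 0;0.4 0.62 0 0 0 0;0.4 0.62 0 0 0 0;0.4 0.62 0 0 0 0;0.4 0.62 0 0 0 0;0.36 0.54 0 0 0 0"
}}

```text
time_s: 8.47
position: [0.4954, 0.3439, 0.1839]
tcp_rot: [[-0.989, 0.145, -0.004], [0.145, 0.989, -0.001], [0.003, -0.002, -1.0]]
force: [0.5, 0.0, 0.5]
opening: 0.427
grasp_force: 0.0
```

Emit:
{"fn": "apply_moves", "kwargs": {
  "plan": "0 0 0 0 0 0;0 0 0 0 0 0;0 0 0 0 0 0;0 0 0 0 0 0"
}}

```text
time_s: 8.8
position: [0.4987, 0.3411, 0.1845]
tcp_rot: [[-0.989, 0.147, -0.001], [0.147, 0.989, -0.001], [0.001, -0.001, -1.0]]
force: [-0.1, 0.0, 0.9]
opening: 0.422
grasp_force: 0.0
```

Run:
```python
from h import *
s=bot.read_state(); im=capture("wrist"); c=cam("wrist",s); cv2.imwrite("pics/w4.png",im[:,:,::-1])
print(np.round(s["position"],4),np.round(s["force"],2),s["opening"]); print(np.round(s["tcp_rot"],4).tolist())
u,v=proj(c,[.4965,.3421,.085]).astype(int); print(u,v)
for r in heads(im,c,[(u,v,26,(15,110,70),(32,255,255))],.0855): print(r)
a=capture("scene"); S=cam("scene"); D=cam("side"); b=capture("side"); cv2.imwrite("pics/s5.png",a[:,:,::-1]);cv2.imwrite("pics/d5.png",b[:,:,::-1])
for C,i in ((S,a),(D,b)):
    u,v=proj(C,[.673,-.036,.0795]).astype(int); 
    for r in heads(i,C,[(u,v,12,(15,110,70),(32,255,255))],.0795): print((u,v),r)
```

```text
[0.4987 0.3411 0.1845] [-0.12  0.03  0.93] 0.422362403235673
[[-0.9891, 0.1472, -0.0011], [0.1472, 0.9891, -0.001], [0.001, -0.0011, -1.0]]
284 206
(array([284.7, 204.9]), [273, 191, 24, 29, 543], (284.3, 205.0, 14.1), array([0.4947, 0.3425, 0.0855]))
(np.int64(277), np.int64(229)) (array([274.9, 233.4]), [265, 225, 24, 16, 235], (276.5, 233.0, 13.5), array([ 0.6888, -0.0393,  0.0795]))
(np.int64(239), np.int64(205)) (array([237., 205.]), [237, 201, 1, 9, 9], (237.0, 205.0, 4.0), array([ 0.6807, -0.0353,  0.0795]))
```

Emit:
{"fn": "apply_moves", "kwargs": {
  "plan": "0.016 0.03 0.3 0 0 0;0 0 0.6 0 0 0;0 0 0.6 0 0 0;0 0 0.5 0 0 0;0 0 0.3 0 0 0;0 0 0.19 0 0 0;0 0 0 0 0 0;0 0 0 0 0 0;0 0 0 0 0 0"
}}

```text
time_s: 9.7
position: [0.4994, 0.3439, 0.0617]
tcp_rot: [[-0.989, 0.147, 0.002], [0.147, 0.989, 0.001], [-0.002, 0.001, -1.0]]
force: [0.1, -0.5, 0.9]
opening: 0.424
grasp_force: 0.0
```

Run:
```python
import cv2,numpy as np
a=cv2.imread("pics/s5.png")[170:280,215:365]; b=cv2.imread("pics/d5.png")[165:275,190:340]
cv2.imwrite("pics/crop5.png",np.hstack([cv2.resize(x,(395,290),interpolation=cv2.INTER_CUBIC) for x in (a,b)]))
```

```text
(no output)
```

View pics/crop5.png

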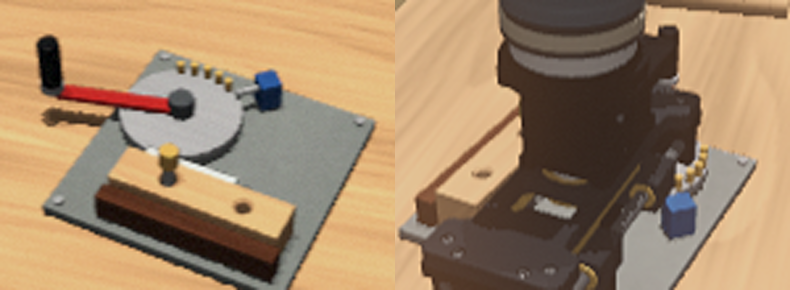

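Pin A stands upright and down in the first bore. Now I grip pin B.

Emit:
{"fn": "apply_moves", "kwargs": {
  "plan": "0.02 0 0.04 0 0 0;0 0 0 0 0 0;0 0 0 0 0 0;0 0 0 0 0 0;0 0 0 0 0 0;0 0 0 0 0 0;0 0 0 0 0 0",
  "gripper": -1
}}

```text
time_s: 10.28
position: [0.4977, 0.3441, 0.0591]
tcp_rot: [[-0.989, 0.146, 0.001], [0.146, 0.989, 0.0], [-0.001, 0.0, -1.0]]
force: [-0.3, 0.4, 3.7]
opening: 0.217
grasp_force: 29.9
```

Emit:
{"fn": "apply_moves", "kwargs": {
  "plan": "0 0 -0.2 0 0 0;0 0 -0.5 0 0 0;0 0 -0.6 0 0 0;0 0 -0.6 0 0 0;0 0 -0.4 0 0 0;0 0 -0.2 0 0 0;0 0 0 0 0 0;-0.2 -0.235 0 0 0 0;-0.42 -0.49 0 0 0 0;-0.42 -0.49 0 0 0 0"
}}

```text
time_s: 11.12
position: [0.5383, 0.276, 0.1817]
tcp_rot: [[-0.99, 0.143, -0.004], [0.143, 0.99, -0.001], [0.003, -0.001, -1.0]]
force: [0.0, -0.6, -0.7]
opening: 0.218
grasp_force: 30.0
```

Emit:
{"fn": "apply_moves", "kwargs": {
  "plan": "-0.42 -0.49 0 0 0 0;-0.42 -0.49 0 0 0 0;-0.42 -0.49 0 0 0 0;-0.42 -0.49 0 0 0 0;-0.42 -0.49 0 0 0 0;-0.42 -0.49 0 0 0 0;-0.42 -0.49 0 0 0 0;-0.42 -0.49 0 0 0 0;-0.2 -0.265 0 0 0 0;0 0 0 0 0 0"
}}

```text
time_s: 11.95
position: [0.6863, 0.0393, 0.1815]
tcp_rot: [[-0.989, 0.15, -0.001], [0.15, 0.989, -0.001], [0.001, -0.001, -1.0]]
force: [-1.2, 0.6, -0.8]
opening: 0.22
grasp_force: 30.0
```

Emit:
{"fn": "apply_moves", "kwargs": {
  "plan": "0 0 0 0 0 0;0 0 0.3 0 0 0;0 0 0.5 0 0 0;0 0 0.4 0 0 0;0 0 0.25 0 0 0;0 0 0 0 0 0;0 0 0 0 0 0;0 0 0 0 0 0;0 0 0 0 0 0"
}}

```text
time_s: 12.7
position: [0.6864, 0.0435, 0.1127]
tcp_rot: [[-0.989, 0.146, 0.003], [0.146, 0.989, -0.0], [-0.003, 0.0, -1.0]]
force: [-0.7, 0.2, -0.4]
opening: 0.217
grasp_force: 30.0
```

Run:
```python
from h import *
s=bot.read_state(); im=capture("wrist"); c=cam("wrist",s)
print(np.round(s["position"],4),np.round(s["force"],2)); R=np.array(s["tcp_rot"]);print(R.round(4))
print("foot",proj(c,R@[0,0,.0495]+s["position"]).round(1))
cv2.imwrite("pics/w6.png",cv2.resize(im[170:310,200:380,::-1],None,fx=4,fy=4,interpolation=cv2.INTER_CUBIC))
```

```text
[0.6864 0.0435 0.1127] [-0.73  0.24 -0.45]
[[-9.893e-01  1.457e-01  3.000e-03]
 [ 1.457e-01  9.893e-01 -2.000e-04]
 [-3.000e-03  2.000e-04 -1.000e+00]]
foot [283.6 231.8]
```

View pics/w6.png

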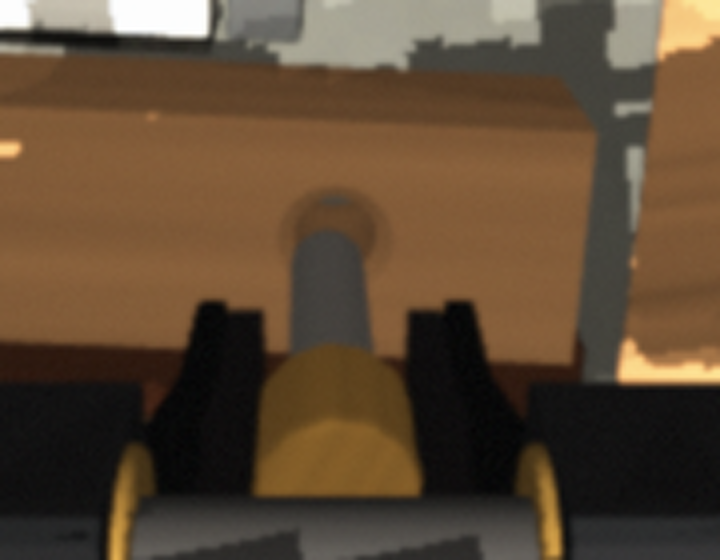

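The mouth is centred at crop (335,229) and the foot's edge at (330,231), so it is nearly aligned. I apply a tiny correction and lower.

Emit:
{"fn": "apply_moves", "kwargs": {
  "plan": "-0.012 0.016 0 0 0 0;0 0 0 0 0 0;0 0 0.1 0 0 0;0 0 0.1 0 0 0;0 0 0.1 0 0 0;0 0 0.1 0 0 0;0 0 0 0 0 0;0 0 0 0 0 0"
}}

```text
time_s: 13.42
position: [0.6864, 0.044, 0.0903]
tcp_rot: [[-0.989, 0.146, 0.0], [0.146, 0.989, 0.0], [-0.0, 0.0, -1.0]]
force: [2.5, 0.2, -1.9]
opening: 0.216
grasp_force: 30.0
```

Emit:
{"fn": "apply_moves", "kwargs": {
  "plan": "-0.016 0 0.05 0 0 0;0 0 0.1 0 0 0;0 0 0.1 0 0 0;0 0 0.1 0 0 0;0 0 0.1 0 0 0;0 0 0.05 0 0 0;0 0 0 0 0 0;0 0 0 0 0 0"
}}

```text
time_s: 14.08
position: [0.6871, 0.0437, 0.0654]
tcp_rot: [[-0.989, 0.146, 0.0], [0.146, 0.989, 0.0], [-0.0, 0.0, -1.0]]
force: [4.9, 0.7, -3.1]
opening: 0.221
grasp_force: 30.0
```

Emit:
{"fn": "apply_moves", "kwargs": {
  "plan": "-0.016 0 0.05 0 0 0;0 0 0 0 0 0;0 0 0 0 0 0"
}}

```text
time_s: 14.33
position: [0.6876, 0.0436, 0.0635]
tcp_rot: [[-0.989, 0.146, -0.0], [0.146, 0.989, -0.0], [0.0, -0.0, -1.0]]
force: [3.0, 0.5, -1.4]
opening: 0.217
grasp_force: 30.0
```

Emit:
{"fn": "apply_moves", "kwargs": {
  "plan": "0 0 0 0 0 0;0 0 0 0 0 0;0 0 0 0 0 0;0 0 0 0 0 0;0 0 -0.3 0 0 0;0 0 -0.5 0 0 0;0 0 -0.6 0 0 0;0 0 -0.6 0 0 0;0 0 -0.4 0 0 0;0 0 0 0 0 0",
  "gripper": -0.15
}}

```text
time_s: 15.17
position: [0.6905, 0.0435, 0.1894]
tcp_rot: [[-0.989, 0.146, 0.01], [0.146, 0.989, -0.001], [-0.01, 0.0, -1.0]]
force: [0.2, -0.1, 0.7]
opening: 0.426
grasp_force: 0.0
```

Emit:
{"fn": "apply_moves", "kwargs": {
  "plan": "0 0 0 0 0 0.0195;0 0 0 0 0 0.0195;0 0 0 0 0 0.0195;0 0 0 0 0 0.0195;0 0 0 0 0 0.0195;0 0 0 0 0 0.0195;0 0 0 0 0 0.0195;0 0 0 0 0 0.0195;0 0 0 0 0 0.0195;0 0 0 0 0 0.0195",
  "gripper": 0.8
}}

```text
time_s: 16.0
position: [0.6863, 0.0437, 0.1819]
tcp_rot: [[-0.192, 0.981, -0.004], [0.981, 0.192, 0.0], [0.001, -0.003, -1.0]]
force: [-0.1, 0.2, 0.0]
opening: 0.895
grasp_force: 0.0
```

Emit:
{"fn": "apply_moves", "kwargs": {
  "plan": "0 0 0 0 0 0.0195;0 0 0 0 0 0.0195;0 0 0 0 0 0.0195;0 0 0 0 0 0.0195;0 0 0 0 0 0.0195;0 0 0 0 0 0;0 0 0 0 0 0;0 0 0 0 0 0"
}}

```text
time_s: 16.67
position: [0.687, 0.0437, 0.1828]
tcp_rot: [[0.4, 0.917, -0.002], [0.917, -0.4, 0.0], [-0.001, -0.002, -1.0]]
force: [0.1, -0.5, -0.4]
opening: 0.896
grasp_force: 0.0
```

Run:
```python
from h import *
s=bot.read_state(); print(np.round(s["position"],4),np.round(s["tcp_rot"],3).tolist(),np.round(s["joint_positions"],1))
a=capture("scene"); b=capture("side"); cv2.imwrite("pics/s7.png",a[:,:,::-1]);cv2.imwrite("pics/d7.png",b[:,:,::-1])
S=cam("scene");D=cam("side")
hp=[]
for n,C,i,(u,v) in (("s",S,a,(234,194)),("d",D,b,(293,186))):
    g=i.max(axis=2); m=np.zeros_like(g); m[v-20:v+20,u-12:u+12]=(g[v-20:v+20,u-12:u+12]<75)*255
    k,l,st,ce=cv2.connectedComponentsWithStats(m); j=1+np.argmax(st[1:,4]); print(n,st[j],ce[j].round(1)); hp.append(ray(C,*ce[j]))
H=tri(hp); print("handle",H.round(4))
P=tri([ray(S,283.5,207.7),ray(D,284.2,218.8)]); print("pivot",P.round(4)); d=(H-P)[:2]; print(np.hypot(*d),np.degrees(np.arctan2(d[1],d[0])))
w=np.load("s2.npy",allow_pickle=True).item(); print("pivot wrist",plane(cam("wrist",w),191,66,P[2]).round(4))
for X in ((.673,-.036,.0795),(.688,.0435,.0795)): print(proj(S,X).round(),proj(D,X).round())
x=a[170:280,215:365];y=b[165:275,190:340]
cv2.imwrite("pics/crop7.png",np.hstack([cv2.resize(t,(395,290),interpolation=cv2.INTER_CUBIC)[:,:,::-1] for t in (x,y)]))
```

```text
[0.687  0.0437 0.1828] [[0.4, 0.917, -0.002], [0.917, -0.4, 0.0], [-0.001, -0.002, -1.0]] [-5.6 37.6 74.2 -0.  68.2 17.9]
s [229 184  10  23 157] [233.5 194.7]
d [290 175   7  20 122] [292.9 185.1]
handle [ 0.5702 -0.1933  0.0709]
pivot [ 0.5595 -0.0533  0.046 ]
0.14039487143341184 -85.64500351617916
pivot wrist [ 0.5589 -0.0548  0.046 ]
[278. 229.] [240. 205.]
[307. 240.] [223. 221.]
```

View pics/crop7.png

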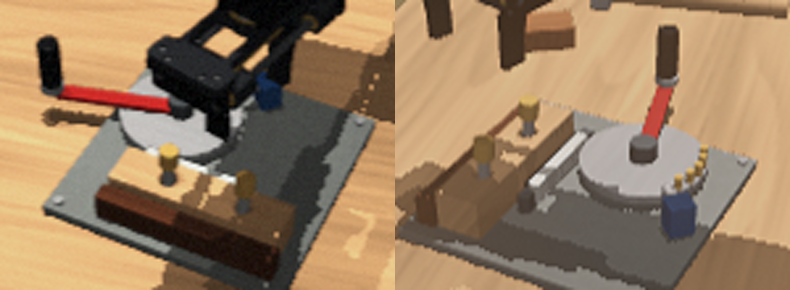

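Both pins stand down in the bores. The handle measures (0.570,-0.193) and the pivot (0.559,-0.054), a radius of 140 mm, which matches. Next I go over the handle, down and grip.

Emit:
{"fn": "apply_moves", "kwargs": {
  "plan": "-0.4 -0.02 0 0 0 0;-0.7 -0.03 0 0 0 0;-0.7 -0.03 0 0 0 0;-0.7 -0.03 0 0 0 0;-0.7 -0.03 0 0 0 0;-0.7 -0.03 0 0 0 0;-0.7 -0.03 0 0 0 0;-0.68 -0.05 0 0 0 0;0 0 0 0 0 0;0 0 0 0 0 0"
}}

```text
time_s: 17.6
position: [0.5694, -0.1947, 0.1837]
tcp_rot: [[0.405, 0.914, 0.0], [0.914, -0.405, 0.0], [0.0, 0.0, -1.0]]
force: [0.2, 0.1, 0.3]
opening: 0.898
grasp_force: 0.0
```

Emit:
{"fn": "apply_moves", "kwargs": {
  "plan": "0 0 0 0 0 0;0 0 0.3 0 0 0;0 0 0.5 0 0 0;0 0 0.6 0 0 0;0 0 0.5 0 0 0;0 0 0.3 0 0 0;0 0 0.2 0 0 0;0 0 0 0 0 0;0 0 0 0 0 0;0 0 0 0 0 0"
}}

```text
time_s: 18.43
position: [0.5712, -0.1929, 0.0646]
tcp_rot: [[0.401, 0.916, 0.002], [0.916, -0.401, -0.001], [-0.0, 0.002, -1.0]]
force: [1.1, 0.1, 0.1]
opening: 0.902
grasp_force: 0.0
```

Emit:
{"fn": "apply_moves", "kwargs": {
  "plan": "0 0 0 0 0 0;0 0 0 0 0 0;0 0 0 0 0 0;0 0 0 0 0 0;0 0 0 0 0 0;0 0 0 0 0 0;0 0 0 0 0 0;0 0 0 0 0 0;0 0 0 0 0 0",
  "gripper": -1
}}

```text
time_s: 19.18
position: [0.57, -0.193, 0.0635]
tcp_rot: [[0.402, 0.916, -0.0], [0.916, -0.402, 0.0], [0.0, -0.0, -1.0]]
force: [-0.7, 0.0, -0.1]
opening: 0.302
grasp_force: 0.0
```

Run:
```python
from h import *
s=bot.read_state(); R=np.array(s["tcp_rot"]); p=s["position"]; print(p,s["opening"],s["force"])
C=np.array([.559,-.054]); H=np.array(p[:2])   # pivot; handle in the grip
a0=np.arctan2(*(H-C)[::-1]); r=np.hypot(*(H-C)); print("r",r,"a0",np.degrees(a0))
for i,t in enumerate(np.arange(0,.901,.125)):
    Q=C+r*np.array([np.cos(a0-t),np.sin(a0-t)])
    if i: d=R.T@np.r_[Q-prev,0]/.05; print(round(t,3),Q.round(4),d.round(3))
    prev=Q
```

```text
[ 0.56996552 -0.19303943  0.06349909] 0.301757764200931 [-0.71043821  0.01511495 -0.13168461]
r 0.13947116546523447 a0 -85.49063067871899
0.125 [ 0.5525 -0.1933] [-0.145 -0.317  0.   ]
0.25 [ 0.5352 -0.1914] [-0.105 -0.332  0.   ]
0.375 [ 0.5183 -0.1874] [-0.062 -0.343  0.   ]
0.5 [ 0.502  -0.1813] [-0.019 -0.348  0.   ]
0.625 [ 0.4865 -0.1732] [ 0.024 -0.348  0.   ]
0.75 [ 0.4722 -0.1632] [ 0.068 -0.342  0.   ]
0.875 [ 0.4593 -0.1515] [ 0.11  -0.331  0.   ]
```

Emit:
{"fn": "apply_moves", "kwargs": {
  "plan": "0 0 0 0 0 0;0 0 0 0 0 0;0 0 0 0 0 0;0 0 0 0 0 0"
}}

```text
time_s: 19.52
position: [0.5701, -0.1931, 0.0635]
tcp_rot: [[0.402, 0.916, 0.0], [0.916, -0.402, -0.0], [-0.0, 0.0, -1.0]]
force: [0.5, -0.6, -0.1]
opening: 0.271
grasp_force: 30.0
```

Emit:
{"fn": "apply_moves", "kwargs": {
  "plan": "-0.05 -0.1 0 0 0 0;-0.05 -0.11 0 0 0 0;-0.045 -0.107 0 0 0 0;-0.035 -0.111 0 0 0 0;-0.035 -0.111 0 0 0 0;-0.035 -0.11 0 0 0 0;0 0 0 0 0 0;0 0 0 0 0 0"
}}

```text
time_s: 20.18
position: [0.5415, -0.1943, 0.0636]
tcp_rot: [[0.405, 0.914, 0.013], [0.914, -0.405, -0.005], [0.0, 0.014, -1.0]]
force: [12.7, -2.9, -10.6]
opening: 0.267
grasp_force: 30.0
```

Emit:
{"fn": "apply_moves", "kwargs": {
  "plan": "-0.02 -0.114 0 0 0 0;-0.02 -0.114 0 0 0 0;-0.02 -0.115 0 0 0 0;-0.007 -0.116 0 0 0 0;-0.006 -0.116 0 0 0 0;-0.006 -0.116 0 0 0 0;0 0 0 0 0 0;0 0 0 0 0 0"
}}

```text
time_s: 20.85
position: [0.5115, -0.1895, 0.0638]
tcp_rot: [[0.404, 0.914, 0.02], [0.915, -0.404, -0.014], [-0.005, 0.024, -1.0]]
force: [15.2, -16.6, -19.8]
opening: 0.272
grasp_force: 30.1
```

Emit:
{"fn": "apply_moves", "kwargs": {
  "plan": "-0.02 -0.116 0.02 0 0 0.004;0 -0.116 0.02 0 0 0.004;0.003 -0.116 0.02 0 0 0.004;0.01 -0.115 0 0 0 0.004;0.01 -0.115 0 0 0 0.004;0.01 -0.115 0 0 0 0.004;0 0 0 0 0 0;0 0 0 0 0 0"
}}

```text
time_s: 21.52
position: [0.4807, -0.174, 0.0632]
tcp_rot: [[0.536, 0.844, 0.02], [0.844, -0.536, -0.016], [-0.003, 0.025, -1.0]]
force: [6.2, -17.6, 0.7]
opening: 0.27
grasp_force: 30.0
```

```bash
cat > ang.py <<'E'
from h import *
s=bot.read_state(); R=np.array(s["tcp_rot"]); p=R@[0,0,bot.hold_point_z]+s["position"]; d=p[:2]-[.559,-.054]
print(p.round(4),"r",np.hypot(*d).round(4),"lever",(np.radians(-85.5)-np.arctan2(d[1],d[0])).round(3),"F",np.round(s["force"],1),"Ftool",(R.T@s["force"]).round(1),"M",np.round(s["moment"],2))
E
python3 ang.py
```

```text
[ 0.4803 -0.1737  0.0819] r 0.1433 lever 0.66 F [  6.2 -17.6   0.7] Ftool [-11.6  14.7  -0.3] M [-2.38 -0.44 -0.46]
```

Emit:
{"fn": "apply_moves", "kwargs": {
  "plan": "0 -0.08 0 0 0 0.004;0 -0.08 0 0 0 0.004;0 -0.08 0 0 0 0.004;0 -0.08 0 0 0 0.004;0 -0.08 0 0 0 0.004;0 0 0 0 0 0;0 0 0 0 0 0"
}}

```text
time_s: 22.1
position: [0.4613, -0.1589, 0.063]
tcp_rot: [[0.639, 0.769, 0.014], [0.769, -0.639, -0.01], [0.001, 0.017, -1.0]]
force: [2.6, -9.6, 7.9]
opening: 0.266
grasp_force: 29.9
```

```bash
python3 ang.py
```

```text
[ 0.4611 -0.1587  0.0817] r 0.1433 lever 0.831 F [ 2.6 -9.6  7.9] Ftool [-5.8  8.2 -7.8] M [-1.21 -0.22 -0.53]
```

Emit:
{"fn": "apply_moves", "kwargs": {
  "plan": "0 -0.04 0 0 0 0;0 0 0 0 0 0;0 0 0 0 0 0;0 0 0 0 0 0;0 0 0 0 0 0;0 0 0 0 0 0"
}}

```text
time_s: 22.6
position: [0.4598, -0.1576, 0.063]
tcp_rot: [[0.638, 0.77, 0.014], [0.77, -0.638, -0.01], [0.001, 0.017, -1.0]]
force: [1.9, -9.3, 8.1]
opening: 0.27
grasp_force: 29.9
```

```bash
python3 ang.py
python3 - <<'E'
from h import *
def red(im,C):
    h=cv2.cvtColor(im,cv2.COLOR_RGB2HSV); m=cv2.inRange(h,(0,180,80),(5,255,255))|cv2.inRange(h,(172,180,80),(180,255,255))
    u0,v0=proj(C,[.53,-.11,.04]).astype(int); k=np.zeros_like(m); k[v0-40:v0+40,max(u0-70,0):u0+70]=m[v0-40:v0+40,max(u0-70,0):u0+70]
    v,u=np.nonzero(k); P=np.array([plane(C,a,b,.04)[:2] for a,b in zip(u,v)])
    if len(P)<8: return len(P)
    vx,vy,_,_=cv2.fitLine(P.astype(np.float32),cv2.DIST_L2,0,.01,.01).ravel(); return len(P),P.mean(0).round(3),np.degrees(np.arctan2(vy,vx)).round(1)
for n,f in (("scene","s7"),("side","d7")):
    C=cam(n); b=capture(n); cv2.imwrite(f"pics/{n}9.png",b[:,:,::-1]); print(n,red(cv2.imread(f"pics/{f}.png")[:,:,::-1].copy(),C),red(b,C))
E
```

```text
[ 0.4595 -0.1574  0.0817] r 0.1435 lever 0.844 F [ 1.9 -9.3  8.1] Ftool [-5.9  7.5 -8. ] M [-1.32 -0.17 -0.46]
scene (207, array([ 0.572, -0.123]), np.float32(-86.2)) (69, array([ 0.534, -0.085]), np.float32(39.6))
side 4 4
```

Run:
```python
import cv2,numpy as np
a=cv2.imread("pics/scene9.png")[150:290,200:380]; b=cv2.imread("pics/side9.png")[150:290,180:360]
cv2.imwrite("pics/crop9.png",np.hstack([cv2.resize(x,(400,311),interpolation=cv2.INTER_CUBIC) for x in (a,b)]))
```

```text
(no output)
```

View pics/crop9.png

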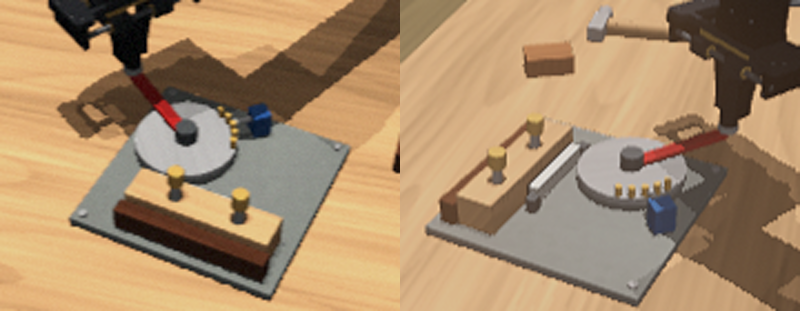

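The pins stand down in both bores. The lever points towards the robot with the handle in the grip at about 0.85 rad, and the pull has dropped as it should behind stud 3. I hand it in.

```bash
python3 -c "
from rig import bot
print(bot.hand_in())"
```

```text
the job is handed in; nothing more can be done
None
```

I handed the job in with both brass pins down in the bores and the gripper still holding the handle in the third notch, at about 0.85 rad by my own measurement; the hand-in gave no verdict.

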